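# Close and nip up a press-mould clamp

## Task

Close the clamp over the plaster mould, by touch alone: with a fingertip push the open wooden clamp bar round on its pivot until it is fully home, with the far stud in its notch under the raised wing nut. Then turn that wing nut clockwise (seen from above) by pushing its wings round with a fingertip, stroke after stroke, until it is down snug on the bar. Do not pinch or force the bar or the nut, and do not pick up or disturb the mould, the jars or the tools.

Things in the scene. Friction and masses are not known exactly. Their poses are not given: they have to be found in the camera images.
- clamp: Mould clamp, fixed to the bench: dark plywood board 200 (x) x 300 (y) x 18 mm, origin at the centre of its underside, z up. On it a two-part plaster mould (halves 150 x 130 x 45 mm, stacked, top face 108 mm above the bench). Two upright 12 mm studs in this frame: pivot stud at x 0, y +90 mm (top 153 mm above the bench), nut stud at x 0, y -90 mm (top 174 mm).
- bar_swing (a joint): Angle a (rad, at most 1.1) by which the oak clamp bar is swung open, level, about the pivot stud. At 0 it is fully home against a firm stop, lying across the mould along the clamp's -y, the nut stud in its side notch. Open, it points from the pivot along (-sin a, -cos a) in the clamp's frame, so it is pushed home on its -x edge. Stiff: about 1 N at 115 mm; stays where it is left.
- clamp_bar: The oak clamp bar; origin on the pivot axis at its underside (110 mm above the bench, 2 mm over the mould's top). Axes: -y along the bar to its free end, +x the way it closes. The bar is 36 mm wide, 22 mm high (110 to 132 mm above the bench) and runs from 20 mm behind the origin to 208 mm beyond it; notch at 181 mm. A pivot nut and washer stand 12 mm above the bar here.
- bar_edge (a point): Point on the bar's straight -x long edge, 115 mm from the pivot axis along the bar, at mid height (121 mm above the bench): a good place to push. Axes as clamp_bar.
- nut_turn (a joint): Turn q (rad) of the wing nut on the nut stud, growing clockwise seen from above; 0 is the top of its run, 9.0 is snug on the bar, where it stops firmly. Starts between 0.3 and 2.8. Thread 1.75 mm per turn; it cannot come off. Turns with about 1 N at the wing tips, stays where it is left. The two wings point to +-(cos q, -sin q) in the clamp's frame.
- wing_nut: The wing nut with its washer; origin on its axis at the washer's underside (132 mm above the bench when snug, up to 134.5 when loose), x axis along one wing, z up. Steel, span 65 mm; wings 5 mm thick with rounded tips 13.5 to 32.5 mm from the axis and 16.5 to 35.5 mm above the origin. Hub 23 mm across, its top 16.5 mm above the origin; the stud stands up through the hub.
- mould_top: Loose upper half of the plaster mould, 150 x 130 x 45 mm, about 0.9 kg, under the bar's path; origin at the centre of its underside (63 mm above the bench). To be left in place.
- model_tool: Loose wooden modelling tool, 12 x 120 x 8 mm, lying on the mould on the +x side of the bar; origin at its underside's centre. Leave alone.
- jar_board: Small loose glaze jar, 41 mm across, 50 mm high, standing on the base board's nut-stud side, +x corner; origin at its foot. Leave alone.
- jar_a: Loose amber glass glaze jar with a white lid, 63 mm across, 65 mm high, on the bench; origin at its foot. Leave alone.
- jar_b: Loose white plastic glaze jar, 57 mm across, 78 mm high, on the bench; origin at its foot. Leave alone.
- jar_c: Loose grey plastic glaze jar with a white lid, 69 mm across, 58 mm high, on the bench; origin at its foot. Leave alone.
- rolling_pin: Loose wooden rolling pin, 60 mm thick, 440 mm long over its handles along its x axis, on the bench; origin under its middle. Leave alone.
- tool_tin: Loose tin, 77 mm across, 105 mm high, with brushes and tools standing to 210 mm, on the bench; origin at its foot. Leave alone.
Things that resemble listed ones, but are neither listed nor needed, are in the scene too. Of the things like the mould_top, leave any that is black; of the rest the larger one is meant.

How it is judged:
On the way, in this order (a step that is already met when the one before it is completed fails the run):
1. the clamp bar is swung fully home (value of joint bar_swing below 0.05 rad), for 0.2 s.
2. the wing nut is turned down snug on the bar (value of joint nut_turn above 8.7 rad), for 0.2 s.
At the end, for the whole second after the job is handed in: The bar is within 0.05 rad of its closed stop, the wing nut within 0.3 rad of snug and still, the upper mould half within 10 mm and every jar and tool within 30 mm of where it began (value of joint bar_swing below 0.05 rad and value of joint nut_turn above 8.7 rad and velocity of joint nut_turn between -0.05 and 0.05 rad/s and distance of mould_top from where it was at the start of the episode below 0.01 m and linear speed of mould_top below 0.02 m/s and distance of each of model_tool, jar_board, jar_a, jar_b, jar_c, rolling_pin, tool_tin from where it was at the start of the episode below 0.03 m); the robot touches nothing.
It fails at once if the upper half of the mould is shifted more than 10 mm or lifted (distance of mould_top from where it was at the start of the episode above 0.01 m).
It fails at once if the bar or the wing nut is pinched or forced (the fingers press on it with over 35 N in all) (contact force between the fingers and clamp_bar above 35 N or contact force between the fingers and wing_nut above 35 N).
It fails at once if the modelling tool or the small jar on the clamp is picked up, pushed away (more than 30 mm) or knocked over (distance of any of model_tool, jar_board from where it was at the start of the episode above 0.03 m or angle between any of model_tool, jar_board's own z axis and vertical above 0.5 rad).
It fails at once if a glaze jar on the bench is picked up, pushed away (more than 30 mm) or knocked over (distance of any of jar_a, jar_b, jar_c from where it was at the start of the episode above 0.03 m or angle between any of jar_a, jar_b, jar_c's own z axis and vertical above 0.5 rad).
It fails at once if the rolling pin or the tin of brushes is picked up, pushed away (more than 30 mm) or knocked over (distance of any of rolling_pin, tool_tin from where it was at the start of the episode above 0.03 m or angle between any of rolling_pin, tool_tin's own z axis and vertical above 0.5 rad).
It also fails if it takes over 64 s, if anything falls off the work surface, if the arm or the gripper's body presses on something with over 40 N, if the wrist force passes 120 N, or if a joint passes its speed limit or range.

## Robot

A 6-joint arm with a two-finger parallel gripper is mounted at the origin on the work surface. World frame = base frame: x ahead of the robot, y to its left, z up, the work surface at z = 0. Lengths are in m, angles in rad, forces in N, time in s.
With the tool pointing down it reaches from about 0.425 to 0.95 m from the base axis. Payload 3.5 kg.
Tool frame: the origin (TCP) lies at the very end of the fingers, on their centre line; the grasp point (between the pads) lies 19 mm behind it; z points along the fingers, y is the line along which they close (so a half turn about z gives the same grasp; the last joint's range is limited). The gripper opens to 85 mm and grips with 20 to 120 N. Pads are 22 mm wide; open, the fingers measure 114 mm over their backs; the gripper's body (76 mm by 85 mm) begins 54 mm behind the grasp point. The pads swing forward as they close: fully open they stand 13 mm farther back than shut.
Start: joints at [0.98, 0.286, 1.577, -0, 1.279, -0.15], TCP at [0.288, 0.61, 0.2] pointing down, gripper open.
Joint ranges: [-2.77, 2.77], [-0.9, 2.22], [0.21, 2.48], [-1.53, 4.67], [0.24, 2.81], [-2.84, 2.84]. Speed limits (rad/s): [2.79, 2.79, 3.14, 3.14, 3.14, 3.14].

## Interface

Orientations are given as a unit quaternion [x, y, z, w].
In Python, from plant import ctrl, optics, sign_off gives the robot as it stands.
- The arm moves only by the shell command python3 -m creep 'ROWS' [FORCE]. ROWS is JSON, a list of rows, each an object of numbers: "x", "y", "z": the shift along the tool's x, y, z in mm; "rx", "ry", "rz": the turn, a rotation vector about the tool's x, y, z in degrees; "grip": the opening, from 0 (shut) to 1 (fully open). In form: [{"x": .., "y": .., "z": .., "rx": .., "ry": .., "rz": .., "grip": ..}, ...]. A call has exactly 10 rows; each row shifts and turns the commanded pose from where the row before left it, along the tool's axes as they then stand; what a row does not reach is not made up. A row lasts 1/12 s, in which the tool goes at most 41.7 mm and 7.16 degrees, less where a joint would pass 70% of its speed; a pose out of reach is approached as far as the arm can. A call with a gripper value outside its range is refused whole. The fingers move at their own pace and stop on an object; FORCE is the grip in N (left out, the last holds). Time passes only in rows, so rows that do not move let the fingers close, or fill a call up. It gives the time, the measured TCP pose, the force, the opening and the grip force at its end, in the units of the state.
- ctrl.get_state(): the state, without advancing time (a new reading comes with each control period).
- optics.read_camera(name): name is "scene" or "top"; returns a dict with "color" (420x560x3 uint8, blue, green, red), "K" (3x3 intrinsics, pixels), "D" ([k1, k2, p1, p2, k3] as OpenCV has them; the pictures are not rectified), "R" (3x3) and "t" (3): a world point X has camera coordinates R X + t. Camera axes: x right, y down, z forward; pixel columns grow to the right and rows downward; lengths in m; the calibration is good to about 2 mm. A picture is of the moment at which its call begins. There is no depth.
- sign_off(): hands the job in; it is judged then, once.
The state is a dict: "time": time; "qpos": joint angles; "dq": joint speeds; "joint_efforts": joint torques, N m; "eef_pos": TCP position; "tcp_rot": TCP orientation; "contact_force": force on the tool from outside, world axes, zero at the start; "wrist_torque": the same for the moment, N m; "opening": opening from 0.0 (shut) to 1.0 (fully open); "finger_force": force on a finger pad.
Only numpy, scipy, OpenCV 4.12 (cv2) and the standard library are available. Lean on these libraries where they do the work, as an engineer would, in place of code of your own. Each camera call takes 0.05 s, during which the arm holds its last target. There are 200 camera calls.

## Working session

There is one attempt and no reset: what is moved stays moved. The work goes in short steps, Python scripts to look and compute and a shell command to move; the robot and the scene stay as the last step left them, time stands still between calls to the robot, and variables do not carry over. Pictures are saved under pics/ and viewed, at most 10 in all, crops included, and the job is handed in when it is done.

```bash
ls; mkdir -p pics
python3 - <<'E'
from plant import ctrl, optics
import cv2, numpy as np, pickle
for n in ("scene","top"):
    c=optics.read_camera(n); pickle.dump(c,open(f"{n}0.pkl","wb"))
    cv2.imwrite(f"pics/{n}0.png",cv2.resize(c["color"],(784,588),interpolation=cv2.INTER_CUBIC))
    print(n,c["K"],c["D"],c["R"],c["t"], -np.array(c["R"]).T@c["t"])
s=ctrl.get_state();print(s)
E
```

```text
pics
scene [[434.55397017   0.         277.61973291]
 [  0.         434.55397017 207.22452123]
 [  0.           0.           1.        ]] [-0.1406085  0.         0.         0.         0.       ] [[ 0.2253548   0.9741291  -0.01696193]
 [ 0.77182401 -0.18912393 -0.60705835]
 [-0.59456111  0.12371189 -0.79447621]] [-0.1302341  -0.29644473  1.39201182] [ 1.08578814 -0.10140839  0.92375201]
top [[428.53993793   0.         287.22249987]
 [  0.         428.53993793 205.62630126]
 [  0.           0.           1.        ]] [-0.01735437  0.          0.          0.          0.        ] [[-0.023064   -0.99960584 -0.01600697]
 [-0.99367804  0.02468102 -0.10952082]
 [ 0.10987272  0.01337979 -0.99385561]] [0.04249417 0.48553731 1.31517588] [0.33894589 0.01289709 1.36095157]
{'time': 0.1, 'qpos': array([ 9.79997206e-01,  2.87087241e-01,  1.57806412e+00,  9.20166351e-06,
        1.27860405e+00, -1.50000113e-01]), 'dq': array([-0.00027246, -0.00282991, -0.00268375,  0.00128138, -0.00184264,
       -0.00082432]), 'joint_efforts': array([ 1.24309649e-03, -4.07296371e+01, -2.93699670e+01, -1.05606509e-04,
        3.41757324e-03, -1.59727996e-06]), 'eef_pos': array([0.28758809, 0.6099246 , 0.19906065]), 'tcp_rot': array([ 2.18620651e-01,  9.75809327e-01, -1.00644865e-03, -3.95551938e-04]), 'contact_force': array([ 0.3554852 , -0.76083084,  0.14085271]), 'wrist_torque': array([-0.03837496, -0.03033235,  0.01291601]), 'finger_force': 0.0, 'opening': 1.0018125101936053}
```

View pics/scene0.png

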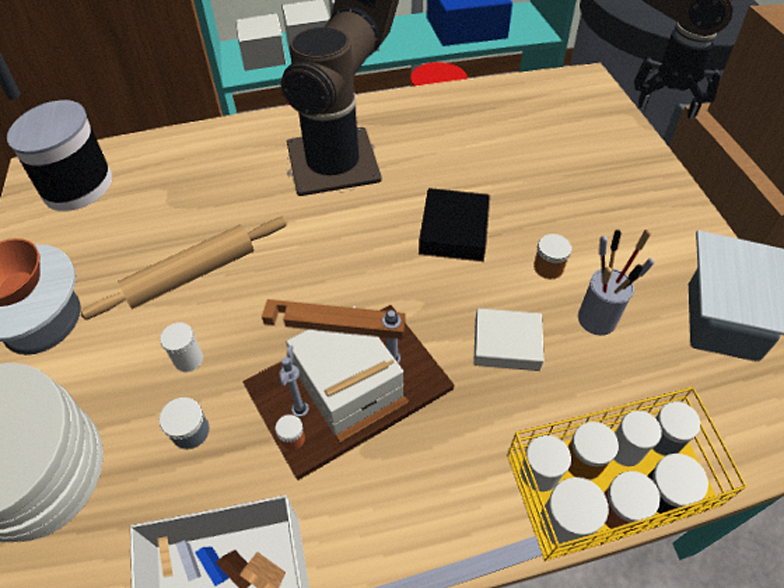

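View pics/top0.png

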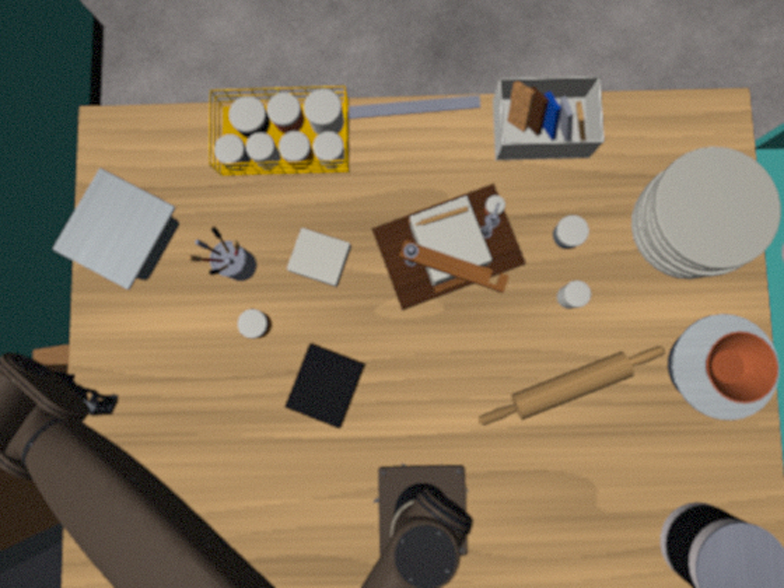

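Run:
```python
import cv2,pickle
c=pickle.load(open("top0.pkl","rb"))["color"]; cv2.imwrite("pics/topc.png",cv2.resize(c[125:225,255:385],None,fx=6,fy=6,interpolation=cv2.INTER_CUBIC))
c=pickle.load(open("scene0.pkl","rb"))["color"]; cv2.imwrite("pics/scenec.png",cv2.resize(c[205:345,165:335],None,fx=4,fy=4,interpolation=cv2.INTER_CUBIC))
```

```text
(no output)
```

View pics/topc.png

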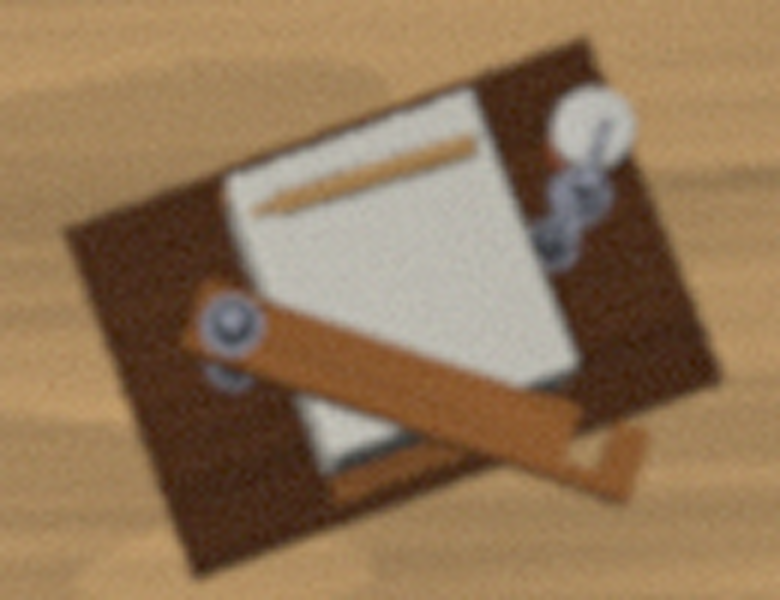

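View pics/scenec.png

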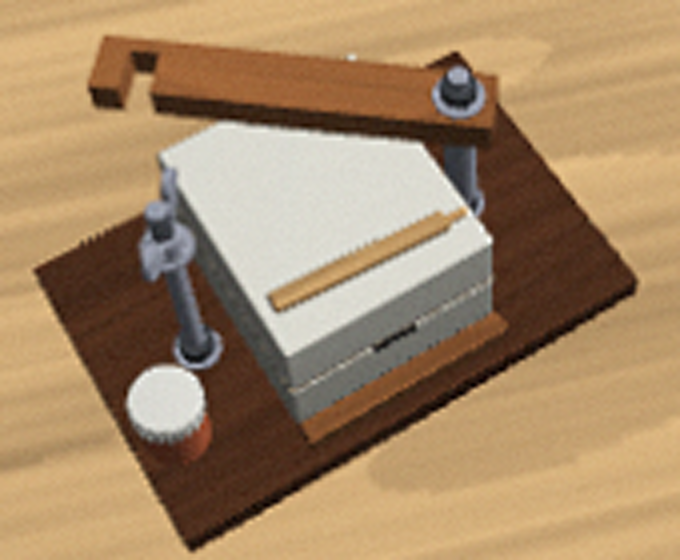

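```bash
cat > h.py <<'E'
import cv2,pickle,numpy as np
from scipy.optimize import least_squares
C={n:pickle.load(open(n+"0.pkl","rb")) for n in("top","scene")}
def proj(n,P):
    c=C[n];R=np.array(c["R"],float)
    return cv2.projectPoints(np.array(P,float).reshape(-1,3),cv2.Rodrigues(R)[0],np.array(c["t"],float),np.array(c["K"]),np.array(c["D"],float))[0][:,0]
def ray(n,uv,z):
    c=C[n];p=cv2.undistortPoints(np.array(uv,float).reshape(-1,1,2),np.array(c["K"]),np.array(c["D"],float))[:,0]
    R=np.array(c["R"]);o=-R.T@c["t"];d=np.c_[p,np.ones(len(p))]@R
    return o+d*((z-o[2])/d[:,2])[:,None]
T=lambda u,v:(u/6+255-.4,v/6+125-.4)
S=lambda u,v:(u/4+165-.4,v/4+205-.4)
def W(p,P):
    x,y,a=p;P=np.array(P,float);c,s=np.cos(a),np.sin(a)
    return np.c_[x+c*P[:,0]-s*P[:,1],y+s*P[:,0]+c*P[:,1],P[:,2]]
E
python3 - <<'E'
from h import *
top=[((588,38),(.1,-.15,.018)),((720,380),(-.1,-.15,.018)),((197,577),(-.1,.15,.018)),((68,230),(.1,.15,.018)),((233,315),(0,.09,.153)),((590,188),(0,-.09,.174))]
sc=[((192,551),(.1,-.15,.018)),((35,270),(-.1,-.15,.018)),((637,283),(.1,.15,.018)),((457,75),(0,.09,.153)),((159,210),(0,-.09,.174))]
bt=np.array([T(*a) for a,_ in top]);bs=np.array([S(*a) for a,_ in sc])
f=lambda p:np.r_[(proj("top",W(p,[b for _,b in top]))-bt).ravel(),(proj("scene",W(p,[b for _,b in sc]))-bs).ravel()]
r=least_squares(f,[.65,-.05,.3],loss="soft_l1");p=r.x;print(p,f(p).reshape(-1,2).round(1).tolist())
np.save("p.npy",p)
piv=W(p,[(0,.09,0)])[0];print("piv,nut",piv,W(p,[(0,-.09,0)]))
def bar(a,P):
    return W(p,[(np.cos(a)*x-np.sin(a)*(-y)*-1*-1 if 0 else x*np.cos(a)+y*np.sin(a),.09-x*np.sin(a)+y*np.cos(a),z) for x,y,z in P])
# bar corners: -x far end & +x edge near free end (top face z .132)
B=[(-.018,-.208,.132),(.018,-.208,.132)]
bu=np.array([T(627,497),T(648,430)]);su=np.array([S(93,88),S(106,37)])
g=lambda a:np.r_[(proj("top",bar(a[0],B))-bu).ravel(),(proj("scene",bar(a[0],B))-np.array([S(90,87),S(106,37)])).ravel()]
r=least_squares(g,[.7]);print("a",r.x,g(r.x).reshape(-1,2))
# wings
for q in np.arange(0,3.2,.2):
    D=[(s*.03*np.cos(q),-.09-s*.03*np.sin(q),.16) for s in(1,-1)]
    t=(proj("top",W(p,D))-(254.6,124.6))*6; s=(proj("scene",W(p,D))-(164.6,204.6))*4
    print(round(q,1),t.round().tolist(),s.round().tolist())
names=[("jar_board",T(593,125),.05),("tool",T(470,148),.116),("tool2",T(260,212),.116)]
for n,u,z in names: print(n,ray("top",u,z))
for n,u,z in[("jarR1",(572,231),.058),("jarR2",(575,294),.078),("jarL",(253,324),.065),("tin",(228,258),.105),("pinL",(482,417),.03),("pinR",(662,351),.03)]:
    print(n,ray("top",(u[0]/1.4,u[1]/1.4),z).round(3))
E
```

```text
[ 0.58288013 -0.0737448   0.33611694] [[-0.7, -1.0], [0.6, -0.4], [-1.1, 0.2], [-1.6, -0.5], [-0.6, 0.3], [-0.4, -2.1], [-1.8, -1.8], [-0.8, -0.1], [0.2, -0.9], [0.0, 0.2], [-1.1, 0.1]]
piv,nut [0.55319599 0.01121903 0.        ] [[ 0.61256428 -0.15870863  0.        ]]
a [0.69598771] [[ -0.0261338    0.46430771]
 [  0.38597057  -0.08572159]
 [  2.9484903  -12.86100193]
 [ -5.05409711  12.43655444]]
0.0 [[561.0, 124.0], [607.0, 240.0]] [[186.0, 268.0], [133.0, 182.0]]
0.2 [[573.0, 121.0], [595.0, 243.0]] [[175.0, 273.0], [144.0, 178.0]]
0.4 [[585.0, 120.0], [582.0, 244.0]] [[163.0, 276.0], [155.0, 175.0]]
0.6 [[598.0, 122.0], [570.0, 242.0]] [[151.0, 277.0], [167.0, 175.0]]
0.8 [[610.0, 126.0], [558.0, 238.0]] [[139.0, 275.0], [178.0, 176.0]]
1.0 [[621.0, 132.0], [547.0, 232.0]] [[129.0, 272.0], [188.0, 179.0]]
1.2 [[630.0, 141.0], [537.0, 223.0]] [[119.0, 266.0], [198.0, 184.0]]
1.4 [[638.0, 151.0], [530.0, 213.0]] [[111.0, 259.0], [205.0, 191.0]]
1.6 [[643.0, 162.0], [524.0, 202.0]] [[106.0, 251.0], [212.0, 199.0]]
1.8 [[646.0, 174.0], [521.0, 190.0]] [[102.0, 242.0], [216.0, 208.0]]
2.0 [[647.0, 186.0], [521.0, 178.0]] [[101.0, 232.0], [217.0, 218.0]]
2.2 [[645.0, 198.0], [523.0, 166.0]] [[102.0, 221.0], [217.0, 228.0]]
2.4 [[641.0, 210.0], [527.0, 154.0]] [[105.0, 212.0], [214.0, 238.0]]
2.6 [[634.0, 220.0], [534.0, 144.0]] [[110.0, 202.0], [209.0, 248.0]]
2.8 [[625.0, 229.0], [542.0, 135.0]] [[117.0, 194.0], [202.0, 256.0]]
3.0 [[615.0, 236.0], [553.0, 128.0]] [[126.0, 187.0], [193.0, 264.0]]
jar_board [[ 0.66768757 -0.18041625  0.05      ]]
tool [[ 0.64113963 -0.10960596  0.116     ]]
tool2 [[ 0.61169775 -0.0051473   0.116     ]]
jarR1 [[ 0.6   -0.346  0.058]]
jarR2 [[ 0.458 -0.34   0.078]]
jarL [[0.411 0.356 0.065]]
tin [[0.551 0.399 0.105]]
pinL [[ 0.199 -0.137  0.03 ]]
pinR [[ 0.332 -0.537  0.03 ]]
```

The mould candidates in the top image (784 px wide) are the white block on the clamp at (450,240), the white slab at (318,257) and the black one at (325,385). The one on the clamp under the bar is the larger non-black one, so it is `mould_top`, and the enlarged crop confirms it. I fitted the clamp at (0.583, -0.074) with yaw 0.336. The bar is open about 0.70 rad and the nut is at about 0.7 rad.

Next I shut the gripper, square the tool to the world axes and travel.

```bash
python3 -m creep '[{"rz":-6.3,"grip":0},{"rz":-6.3,"grip":0},{"rz":-6.3,"grip":0},{"rz":-6.3,"grip":0},{"x":-15,"y":-34,"grip":0},{"x":-15,"y":-34,"grip":0},{"x":-15,"y":-34,"grip":0},{"x":-15,"y":-34,"grip":0},{"x":-15,"y":-34,"grip":0},{"x":-15,"y":-34,"grip":0}]' 20
```

```text
$[0]: bad value
```

```bash
python3 -m creep '[{"x":0,"y":0,"z":0,"rx":0,"ry":0,"rz":-6.3,"grip":0},{"x":0,"y":0,"z":0,"rx":0,"ry":0,"rz":-6.3,"grip":0},{"x":0,"y":0,"z":0,"rx":0,"ry":0,"rz":-6.3,"grip":0},{"x":0,"y":0,"z":0,"rx":0,"ry":0,"rz":-6.3,"grip":0},{"x":-15,"y":-34,"z":0,"rx":0,"ry":0,"rz":0,"grip":0},{"x":-15,"y":-34,"z":0,"rx":0,"ry":0,"rz":0,"grip":0},{"x":-15,"y":-34,"z":0,"rx":0,"ry":0,"rz":0,"grip":0},{"x":-15,"y":-34,"z":0,"rx":0,"ry":0,"rz":0,"grip":0},{"x":-15,"y":-34,"z":0,"rx":0,"ry":0,"rz":0,"grip":0},{"x":-15,"y":-34,"z":0,"rx":0,"ry":0,"rz":0,"grip":0}]' 20
```

```text
time: 0.93
eef_pos: [0.3778, 0.4046, 0.1997]
tcp_rot: [0.0, 1.0, -0.0, -0.0]
contact_force: [0.6, 0.8, -0.0]
opening: -0.001
finger_force: 0.0
```

```bash
python3 -m creep '[{"x":-15,"y":-34,"z":0,"rx":0,"ry":0,"rz":0,"grip":0},{"x":-15,"y":-34,"z":0,"rx":0,"ry":0,"rz":0,"grip":0},{"x":-15,"y":-34,"z":0,"rx":0,"ry":0,"rz":0,"grip":0},{"x":-15,"y":-34,"z":0,"rx":0,"ry":0,"rz":0,"grip":0},{"x":-15,"y":-34,"z":0,"rx":0,"ry":0,"rz":0,"grip":0},{"x":-7,"y":-34,"z":0,"rx":0,"ry":0,"rz":0,"grip":0},{"x":0,"y":-38,"z":0,"rx":0,"ry":0,"rz":0,"grip":0},{"x":0,"y":-38,"z":0,"rx":0,"ry":0,"rz":0,"grip":0},{"x":0,"y":-38,"z":0,"rx":0,"ry":0,"rz":0,"grip":0},{"x":0,"y":-38,"z":0,"rx":0,"ry":0,"rz":0,"grip":0}]'
```

```text
time: 1.77
eef_pos: [0.4587, 0.0487, 0.1999]
tcp_rot: [0.0, 1.0, 0.0, -0.0]
contact_force: [0.1, 0.9, -0.6]
opening: -0.002
finger_force: 0.0
```

```bash
python3 -m creep '[{"x":0,"y":-38,"z":0,"rx":0,"ry":0,"rz":0,"grip":0},{"x":0,"y":-38,"z":0,"rx":0,"ry":0,"rz":0,"grip":0},{"x":2,"y":-38,"z":0,"rx":0,"ry":0,"rz":0,"grip":0},{"x":2,"y":-14,"z":0,"rx":0,"ry":0,"rz":0,"grip":0},{"x":0,"y":0,"z":20,"rx":0,"ry":0,"rz":0,"grip":0},{"x":0,"y":0,"z":20,"rx":0,"ry":0,"rz":0,"grip":0},{"x":0,"y":0,"z":20,"rx":0,"ry":0,"rz":0,"grip":0},{"x":0,"y":0,"z":18,"rx":0,"ry":0,"rz":0,"grip":0},{"x":0,"y":0,"z":5,"rx":0,"ry":0,"rz":0,"grip":0},{"x":0,"y":0,"z":0,"rx":0,"ry":0,"rz":0,"grip":0}]'
```

```text
time: 2.6
eef_pos: [0.4537, -0.0771, 0.1153]
tcp_rot: [0.001, 1.0, 0.001, -0.002]
contact_force: [0.1, -0.2, -0.4]
opening: -0.001
finger_force: 0.0
```

```bash
python3 -m creep '[{"x":-9,"y":-3,"z":0,"rx":0,"ry":0,"rz":0,"grip":0},{"x":-9,"y":-2,"z":0,"rx":0,"ry":0,"rz":0,"grip":0},{"x":-8,"y":-3,"z":0,"rx":0,"ry":0,"rz":0,"grip":0},{"x":-8,"y":-4,"z":0,"rx":0,"ry":0,"rz":0,"grip":0},{"x":-8,"y":-4,"z":0,"rx":0,"ry":0,"rz":0,"grip":0},{"x":-8,"y":-4,"z":0,"rx":0,"ry":0,"rz":0,"grip":0},{"x":-8,"y":-4,"z":0,"rx":0,"ry":0,"rz":0,"grip":0},{"x":-8,"y":-3,"z":0,"rx":0,"ry":0,"rz":0,"grip":0},{"x":-8,"y":-2,"z":0,"rx":0,"ry":0,"rz":0,"grip":0},{"x":-8,"y":-1,"z":0,"rx":0,"ry":0,"rz":0,"grip":0}]'; python3 -c "
from plant import optics
import cv2
c=optics.read_camera('scene')['color'];cv2.imwrite('pics/s1.png',cv2.resize(c[160:345,150:350],None,fx=3,fy=3))"
```

```text
time: 3.43
eef_pos: [0.538, -0.1081, 0.1172]
tcp_rot: [0.001, 1.0, 0.0, -0.0]
contact_force: [-0.4, 0.2, 0.4]
opening: -0.003
finger_force: 0.0
```

View pics/s1.png

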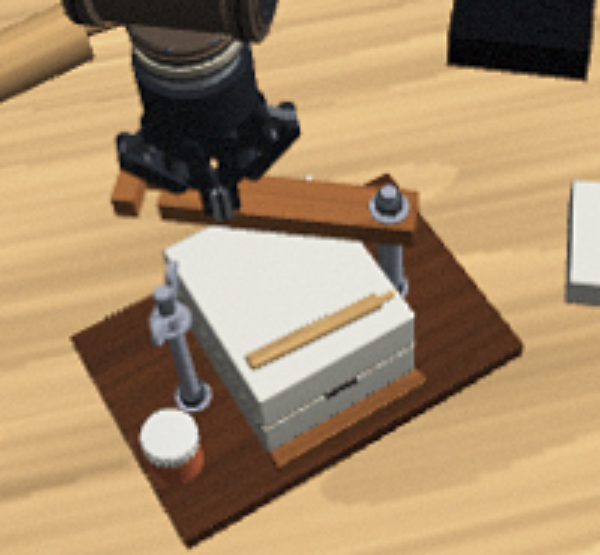

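Run:
```python
from h import *
from plant import ctrl,optics
s=ctrl.get_state();print(s["time"],s["eef_pos"],s["qpos"])
p=np.load("p.npy")
print("tcp",(proj("scene",s["eef_pos"])-(150,160))*3)
for a in(.3,.5,.7,.8):
    B=[(-.018,-.208,.132),(.018,-.208,.132),(.018,.02,.132),(-.018,-.115,.132),(.018,-.115,.132)]
    P=W(p,[(x*np.cos(a)+y*np.sin(a),.09-x*np.sin(a)+y*np.cos(a),z) for x,y,z in B])
    print(a,((proj("scene",P)-(150,160))*3).round().tolist())
c=optics.read_camera("top")["color"];cv2.imwrite("pics/t1.png",cv2.resize(c[125:225,255:385],None,fx=6,fy=6,interpolation=cv2.INTER_CUBIC))
```

```text
3.4833 [ 0.53928817 -0.10833591  0.11752539] [-3.82880622e-01  9.59314030e-02  1.95646598e+00  3.35593476e-04
  1.08761851e+00 -1.95249539e+00]
tcp [[226.20762097 234.58257476]]
0.3 [[104.0, 251.0], [111.0, 292.0], [420.0, 221.0], [229.0, 223.0], [239.0, 263.0]]
0.5 [[107.0, 204.0], [104.0, 245.0], [416.0, 226.0], [231.0, 197.0], [231.0, 237.0]]
0.7 [[121.0, 160.0], [108.0, 198.0], [411.0, 230.0], [239.0, 172.0], [229.0, 211.0]]
0.8 [[131.0, 139.0], [114.0, 175.0], [408.0, 232.0], [245.0, 160.0], [231.0, 198.0]]
```

View pics/t1.png

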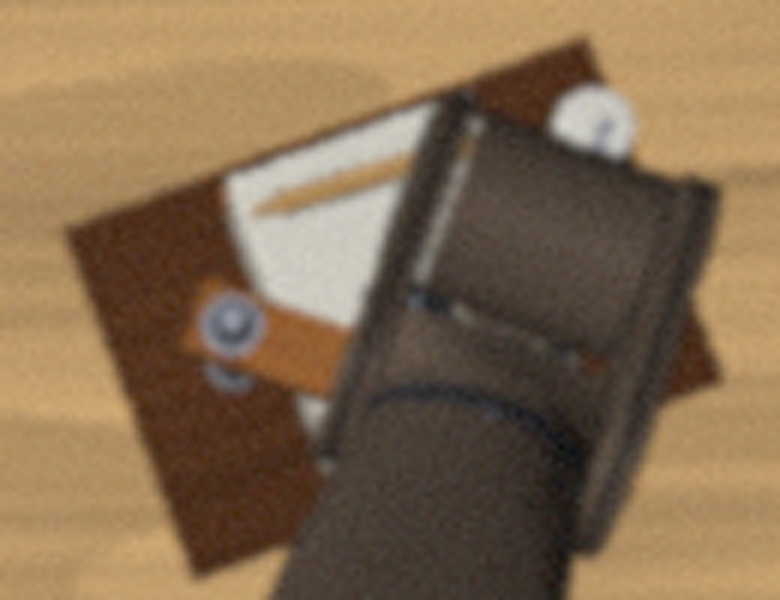

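The view shows the bar unmoved, with its free end still at crop (115,200). The shut fingertips are at (220,216), while the projected TCP is at (226,234). So the tips seem to have passed over the bar. I'll back out along the same path and measure the real tip height against the bench.

```bash
python3 -m creep '[{"x":8,"y":1,"z":0,"rx":0,"ry":0,"rz":0,"grip":0},{"x":8,"y":2,"z":0,"rx":0,"ry":0,"rz":0,"grip":0},{"x":8,"y":3,"z":0,"rx":0,"ry":0,"rz":0,"grip":0},{"x":8,"y":4,"z":0,"rx":0,"ry":0,"rz":0,"grip":0},{"x":10,"y":4,"z":0,"rx":0,"ry":0,"rz":0,"grip":0},{"x":10,"y":4,"z":0,"rx":0,"ry":0,"rz":0,"grip":0},{"x":10,"y":4,"z":0,"rx":0,"ry":0,"rz":0,"grip":0},{"x":12,"y":5,"z":0,"rx":0,"ry":0,"rz":0,"grip":0},{"x":12,"y":5,"z":0,"rx":0,"ry":0,"rz":0,"grip":0},{"x":2,"y":0,"z":0,"rx":0,"ry":0,"rz":0,"grip":0}]'
python3 - <<'E'
from h import *
from plant import optics,ctrl
s=ctrl.get_state();t=s["eef_pos"]
u=proj("scene",t)[0];o=np.floor(u-(50,50)).astype(int)
c=optics.read_camera('scene')['color'][o[1]:o[1]+75,o[0]:o[0]+100]
cv2.imwrite('pics/s2.png',cv2.resize(c,None,fx=8,fy=8,interpolation=cv2.INTER_CUBIC))
for dz in(0,.01,.02,.03):print(dz,((proj("scene",t+[0,0,dz])[0]-o+.4)*8).round())
print(t,o,s["opening"])
E
```

```text
time: 4.37
eef_pos: [0.4471, -0.0745, 0.1169]
tcp_rot: [0.0, 1.0, 0.0, -0.001]
contact_force: [-0.1, 0.2, -0.5]
opening: -0.0
finger_force: 0.0
0 [408. 409.]
0.01 [404. 388.]
0.02 [401. 367.]
0.03 [397. 345.]
[ 0.44705112 -0.07447969  0.11687447] [183 153] -0.0004142496910523466
```

View pics/s2.png

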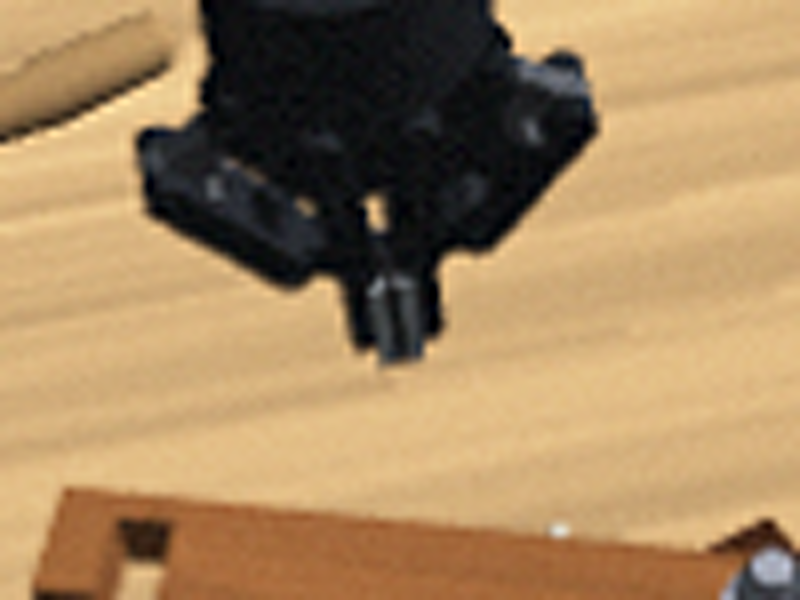

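The tip is at (400,362) against a projected (408,409), so it looks about 22 mm higher than reported. I'll check that by touching bare bench beside the clamp.

```bash
python3 -m creep '[{"x":4,"y":34,"z":0,"rx":0,"ry":0,"rz":0,"grip":0},{"x":4,"y":34,"z":0,"rx":0,"ry":0,"rz":0,"grip":0},{"x":4,"y":34,"z":0,"rx":0,"ry":0,"rz":0,"grip":0},{"x":4,"y":34,"z":0,"rx":0,"ry":0,"rz":0,"grip":0},{"x":4,"y":34,"z":0,"rx":0,"ry":0,"rz":0,"grip":0},{"x":4,"y":34,"z":0,"rx":0,"ry":0,"rz":0,"grip":0},{"x":0,"y":0,"z":30,"rx":0,"ry":0,"rz":0,"grip":0},{"x":0,"y":0,"z":30,"rx":0,"ry":0,"rz":0,"grip":0},{"x":0,"y":0,"z":30,"rx":0,"ry":0,"rz":0,"grip":0},{"x":0,"y":0,"z":16,"rx":0,"ry":0,"rz":0,"grip":0}]'; python3 -m creep '[{"x":0,"y":0,"z":2,"rx":0,"ry":0,"rz":0,"grip":0},{"x":0,"y":0,"z":2,"rx":0,"ry":0,"rz":0,"grip":0},{"x":0,"y":0,"z":2,"rx":0,"ry":0,"rz":0,"grip":0},{"x":0,"y":0,"z":1,"rx":0,"ry":0,"rz":0,"grip":0},{"x":0,"y":0,"z":1,"rx":0,"ry":0,"rz":0,"grip":0},{"x":0,"y":0,"z":1,"rx":0,"ry":0,"rz":0,"grip":0},{"x":0,"y":0,"z":1,"rx":0,"ry":0,"rz":0,"grip":0},{"x":0,"y":0,"z":1,"rx":0,"ry":0,"rz":0,"grip":0},{"x":0,"y":0,"z":0,"rx":0,"ry":0,"rz":0,"grip":0},{"x":0,"y":0,"z":0,"rx":0,"ry":0,"rz":0,"grip":0}]'
```

```text
time: 5.25
eef_pos: [0.4237, 0.1286, 0.0085]
tcp_rot: [0.0, 1.0, -0.0, -0.002]
contact_force: [-0.5, -1.5, -0.6]
opening: 0.001
finger_force: 0.0
time: 6.08
eef_pos: [0.4254, 0.1283, 0.0003]
tcp_rot: [0.0, 1.0, 0.0, -0.0]
contact_force: [-0.3, -0.2, 0.6]
opening: 0.002
finger_force: 0.0
```

```bash
python3 -m creep '[{"x":0,"y":0,"z":1,"rx":0,"ry":0,"rz":0,"grip":0},{"x":0,"y":0,"z":1,"rx":0,"ry":0,"rz":0,"grip":0},{"x":0,"y":0,"z":1,"rx":0,"ry":0,"rz":0,"grip":0},{"x":0,"y":0,"z":1,"rx":0,"ry":0,"rz":0,"grip":0},{"x":0,"y":0,"z":1,"rx":0,"ry":0,"rz":0,"grip":0},{"x":0,"y":0,"z":0,"rx":0,"ry":0,"rz":0,"grip":0},{"x":0,"y":0,"z":0,"rx":0,"ry":0,"rz":0,"grip":0},{"x":0,"y":0,"z":0,"rx":0,"ry":0,"rz":0,"grip":0},{"x":0,"y":0,"z":0,"rx":0,"ry":0,"rz":0,"grip":0},{"x":0,"y":0,"z":0,"rx":0,"ry":0,"rz":0,"grip":0}]'
python3 - <<'E'
from h import *
from plant import optics,ctrl
s=ctrl.get_state();t=s["eef_pos"]
u=proj("scene",t)[0];o=np.floor(u-(50,50)).astype(int)
c=optics.read_camera('scene')['color'][o[1]:o[1]+75,o[0]:o[0]+100]
cv2.imwrite('pics/s3.png',cv2.resize(c,None,fx=8,fy=8,interpolation=cv2.INTER_CUBIC))
for dz in(0,.01,.02,.03):print(dz,((proj("scene",t+[0,0,dz])[0]-o+.4)*8).round())
for dx in(.01,-.01,-.02):print(dx,((proj("scene",t+[dx,0,0])[0]-o+.4)*8).round())
E
```

```text
time: 6.92
eef_pos: [0.4256, 0.1283, -0.0046]
tcp_rot: [0.0, 1.0, -0.0, 0.0]
contact_force: [0.4, -0.2, -0.2]
opening: 0.001
finger_force: 0.0
0 [408. 405.]
0.01 [410. 386.]
0.02 [411. 368.]
0.03 [412. 350.]
0.01 [416. 428.]
-0.01 [400. 381.]
-0.02 [392. 358.]
```

View pics/s3.png

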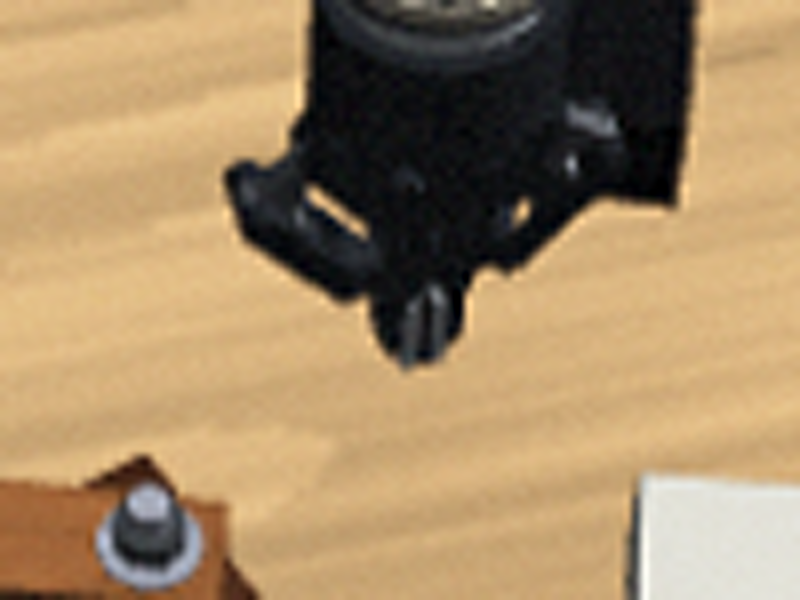

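```bash
python3 -m creep '[{"x":0,"y":0,"z":2,"rx":0,"ry":0,"rz":0,"grip":0},{"x":0,"y":0,"z":2,"rx":0,"ry":0,"rz":0,"grip":0},{"x":0,"y":0,"z":2,"rx":0,"ry":0,"rz":0,"grip":0},{"x":0,"y":0,"z":1,"rx":0,"ry":0,"rz":0,"grip":0},{"x":0,"y":0,"z":1,"rx":0,"ry":0,"rz":0,"grip":0},{"x":0,"y":0,"z":1,"rx":0,"ry":0,"rz":0,"grip":0},{"x":0,"y":0,"z":1,"rx":0,"ry":0,"rz":0,"grip":0},{"x":0,"y":0,"z":0,"rx":0,"ry":0,"rz":0,"grip":0},{"x":0,"y":0,"z":0,"rx":0,"ry":0,"rz":0,"grip":0},{"x":0,"y":0,"z":0,"rx":0,"ry":0,"rz":0,"grip":0}]'
```

```text
time: 7.8
eef_pos: [0.4256, 0.1284, -0.0146]
tcp_rot: [0.0, 1.0, -0.0, 0.0]
contact_force: [0.6, 0.4, 0.2]
opening: 0.001
finger_force: 0.0
```

```bash
for i in 1; do python3 -m creep '[{"x":0,"y":0,"z":1,"rx":0,"ry":0,"rz":0,"grip":0},{"x":0,"y":0,"z":1,"rx":0,"ry":0,"rz":0,"grip":0},{"x":0,"y":0,"z":1,"rx":0,"ry":0,"rz":0,"grip":0},{"x":0,"y":0,"z":0,"rx":0,"ry":0,"rz":0,"grip":0},{"x":0,"y":0,"z":0,"rx":0,"ry":0,"rz":0,"grip":0},{"x":0,"y":0,"z":0,"rx":0,"ry":0,"rz":0,"grip":0},{"x":0,"y":0,"z":0,"rx":0,"ry":0,"rz":0,"grip":0},{"x":0,"y":0,"z":0,"rx":0,"ry":0,"rz":0,"grip":0},{"x":0,"y":0,"z":0,"rx":0,"ry":0,"rz":0,"grip":0},{"x":0,"y":0,"z":0,"rx":0,"ry":0,"rz":0,"grip":0}]'; done
```

```text
time: 8.63
eef_pos: [0.4255, 0.1283, -0.0176]
tcp_rot: [0.0, 1.0, -0.0, 0.0]
contact_force: [0.3, 0.2, 0.6]
opening: 0.001
finger_force: 0.0
```

```bash
python3 -m creep '[{"x":0,"y":0,"z":1,"rx":0,"ry":0,"rz":0,"grip":0},{"x":0,"y":0,"z":1,"rx":0,"ry":0,"rz":0,"grip":0},{"x":0,"y":0,"z":1,"rx":0,"ry":0,"rz":0,"grip":0},{"x":0,"y":0,"z":0,"rx":0,"ry":0,"rz":0,"grip":0},{"x":0,"y":0,"z":0,"rx":0,"ry":0,"rz":0,"grip":0},{"x":0,"y":0,"z":0,"rx":0,"ry":0,"rz":0,"grip":0},{"x":0,"y":0,"z":0,"rx":0,"ry":0,"rz":0,"grip":0},{"x":0,"y":0,"z":0,"rx":0,"ry":0,"rz":0,"grip":0},{"x":0,"y":0,"z":0,"rx":0,"ry":0,"rz":0,"grip":0},{"x":0,"y":0,"z":0,"rx":0,"ry":0,"rz":0,"grip":0}]'
```

```text
time: 9.47
eef_pos: [0.4255, 0.1284, -0.0206]
tcp_rot: [0.0, 1.0, 0.0, 0.0]
contact_force: [0.3, -0.3, 0.3]
opening: 0.006
finger_force: 0.0
```

```bash
python3 -m creep '[{"x":0,"y":0,"z":1,"rx":0,"ry":0,"rz":0,"grip":0},{"x":0,"y":0,"z":1,"rx":0,"ry":0,"rz":0,"grip":0},{"x":0,"y":0,"z":0,"rx":0,"ry":0,"rz":0,"grip":0},{"x":0,"y":0,"z":0,"rx":0,"ry":0,"rz":0,"grip":0},{"x":0,"y":0,"z":0,"rx":0,"ry":0,"rz":0,"grip":0},{"x":0,"y":0,"z":0,"rx":0,"ry":0,"rz":0,"grip":0},{"x":0,"y":0,"z":0,"rx":0,"ry":0,"rz":0,"grip":0},{"x":0,"y":0,"z":0,"rx":0,"ry":0,"rz":0,"grip":0},{"x":0,"y":0,"z":0,"rx":0,"ry":0,"rz":0,"grip":0},{"x":0,"y":0,"z":0,"rx":0,"ry":0,"rz":0,"grip":0}]'
```

```text
time: 10.3
eef_pos: [0.4255, 0.1283, -0.0227]
tcp_rot: [0.0, 1.0, -0.0, -0.0]
contact_force: [0.9, -0.2, 0.6]
opening: -0.003
finger_force: 0.0
```

```bash
python3 -m creep '[{"x":0,"y":0,"z":1,"rx":0,"ry":0,"rz":0,"grip":0},{"x":0,"y":0,"z":1,"rx":0,"ry":0,"rz":0,"grip":0},{"x":0,"y":0,"z":1,"rx":0,"ry":0,"rz":0,"grip":0},{"x":0,"y":0,"z":0,"rx":0,"ry":0,"rz":0,"grip":0},{"x":0,"y":0,"z":0,"rx":0,"ry":0,"rz":0,"grip":0},{"x":0,"y":0,"z":0,"rx":0,"ry":0,"rz":0,"grip":0},{"x":0,"y":0,"z":0,"rx":0,"ry":0,"rz":0,"grip":0},{"x":0,"y":0,"z":0,"rx":0,"ry":0,"rz":0,"grip":0},{"x":0,"y":0,"z":0,"rx":0,"ry":0,"rz":0,"grip":0},{"x":0,"y":0,"z":0,"rx":0,"ry":0,"rz":0,"grip":0}]'
```

```text
time: 11.13
eef_pos: [0.4256, 0.1283, -0.0256]
tcp_rot: [0.001, 1.0, 0.0, 0.0]
contact_force: [-0.2, 0.0, -0.6]
opening: 0.001
finger_force: 0.0
```

```bash
python3 -m creep '[{"x":0,"y":0,"z":1,"rx":0,"ry":0,"rz":0,"grip":0},{"x":0,"y":0,"z":1,"rx":0,"ry":0,"rz":0,"grip":0},{"x":0,"y":0,"z":1,"rx":0,"ry":0,"rz":0,"grip":0},{"x":0,"y":0,"z":0,"rx":0,"ry":0,"rz":0,"grip":0},{"x":0,"y":0,"z":0,"rx":0,"ry":0,"rz":0,"grip":0},{"x":0,"y":0,"z":0,"rx":0,"ry":0,"rz":0,"grip":0},{"x":0,"y":0,"z":0,"rx":0,"ry":0,"rz":0,"grip":0},{"x":0,"y":0,"z":0,"rx":0,"ry":0,"rz":0,"grip":0},{"x":0,"y":0,"z":0,"rx":0,"ry":0,"rz":0,"grip":0},{"x":0,"y":0,"z":0,"rx":0,"ry":0,"rz":0,"grip":0}]'
```

```text
time: 11.97
eef_pos: [0.4255, 0.1283, -0.0286]
tcp_rot: [0.0, 1.0, -0.0, 0.0]
contact_force: [0.1, 1.2, 0.2]
opening: -0.002
finger_force: 0.0
```

Run:
```python
from h import *
from plant import optics,ctrl
s=ctrl.get_state();t=s["eef_pos"];print(t)
c=optics.read_camera('scene')['color'];cv2.imwrite("full4.png",c)
u=proj("scene",t)[0];print(u)
x0,y0=int(u[0])-14,int(u[1])-30
g=c[y0:y0+40,x0:x0+28].max(2)
for i,r in enumerate(g): print(y0+i,"".join("#" if v<70 else "+" if v<120 else "." for v in r))
print("x0",x0)
for dx in(0,.006,.011):
  for dz in(.02,.025,.03,.035): print(dx,dz,proj("scene",t+[dx,0,dz])[0].round(1))
```

```text
[ 0.42550093  0.12834025 -0.02864086]
[311.22730067 216.47119719]
186 ############################
187 ############################
188 ############################
189 ############################
190 ############################
191 ##..+#######################
192 ###...######################
193 #+##+..####################+
194 #+####..+##################.
195 #+#####..+##################
196 #######+####################
197 ############################
198 ############################
199 ############################
200 #######################+.+++
201 .+####################+.....
202 ...###################......
203 ....+####+#######++###......
204 ......++..#####+##.##+......
205 ..........#####+#####.......
206 ..........#####+#####.......
207 ..........+####+##+##.......
208 ...........##########.......
209 ...........####+###+........
210 ...........+###+###.........
211 .............++##++.........
212 ............................
213 ............................
214 ............................
215 ............................
216 ............................
217 ............................
218 ............................
219 ............................
220 ............................
221 ............................
222 ............................
223 ............................
224 ............................
225 ............................
x0 297
0 0.02 [311.6 212.1]
0 0.025 [311.6 210.9]
0 0.03 [311.7 209.8]
0 0.035 [311.8 208.7]
0.006 0.02 [312.2 213.8]
0.006 0.025 [312.3 212.7]
0.006 0.03 [312.3 211.6]
0.006 0.035 [312.4 210.4]
0.011 0.02 [312.7 215.3]
0.011 0.025 [312.8 214.2]
0.011 0.03 [312.9 213. ]
0.011 0.035 [313.  211.9]
```

```bash
python3 -m creep '[{"x":0,"y":0,"z":1,"rx":0,"ry":0,"rz":0,"grip":0},{"x":0,"y":0,"z":1,"rx":0,"ry":0,"rz":0,"grip":0},{"x":0,"y":0,"z":1,"rx":0,"ry":0,"rz":0,"grip":0},{"x":0,"y":0,"z":0,"rx":0,"ry":0,"rz":0,"grip":0},{"x":0,"y":0,"z":0,"rx":0,"ry":0,"rz":0,"grip":0},{"x":0,"y":0,"z":0,"rx":0,"ry":0,"rz":0,"grip":0},{"x":0,"y":0,"z":0,"rx":0,"ry":0,"rz":0,"grip":0},{"x":0,"y":0,"z":0,"rx":0,"ry":0,"rz":0,"grip":0},{"x":0,"y":0,"z":0,"rx":0,"ry":0,"rz":0,"grip":0},{"x":0,"y":0,"z":0,"rx":0,"ry":0,"rz":0,"grip":0}]'
```

```text
time: 12.85
eef_pos: [0.4255, 0.1283, -0.031]
tcp_rot: [0.0, 1.0, -0.0, -0.0]
contact_force: [-3.3, -0.4, 6.5]
opening: 0.001
finger_force: 3.5
```

Contact with the bench comes at a reported z of about -0.030, so the real tip height is the reported z plus 30 mm. I'll go back to the bar and work at a reported z of 0.086.

```bash
python3 -m creep '[{"x":0,"y":0,"z":-35,"rx":0,"ry":0,"rz":0,"grip":0},{"x":0,"y":0,"z":-38,"rx":0,"ry":0,"rz":0,"grip":0},{"x":0,"y":0,"z":-38,"rx":0,"ry":0,"rz":0,"grip":0},{"x":0,"y":0,"z":-38,"rx":0,"ry":0,"rz":0,"grip":0},{"x":-4,"y":-34,"z":0,"rx":0,"ry":0,"rz":0,"grip":0},{"x":-4,"y":-34,"z":0,"rx":0,"ry":0,"rz":0,"grip":0},{"x":-4,"y":-34,"z":0,"rx":0,"ry":0,"rz":0,"grip":0},{"x":-4,"y":-34,"z":0,"rx":0,"ry":0,"rz":0,"grip":0},{"x":-4,"y":-34,"z":0,"rx":0,"ry":0,"rz":0,"grip":0},{"x":-4,"y":-34,"z":0,"rx":0,"ry":0,"rz":0,"grip":0}]'
python3 -m creep '[{"x":0,"y":0,"z":15,"rx":0,"ry":0,"rz":0,"grip":0},{"x":0,"y":0,"z":15,"rx":0,"ry":0,"rz":0,"grip":0},{"x":0,"y":0,"z":1,"rx":0,"ry":0,"rz":0,"grip":0},{"x":-9,"y":-3,"z":0,"rx":0,"ry":0,"rz":0,"grip":0},{"x":-9,"y":-3,"z":0,"rx":0,"ry":0,"rz":0,"grip":0},{"x":-8,"y":-2,"z":0,"rx":0,"ry":0,"rz":0,"grip":0},{"x":-7,"y":-3,"z":0,"rx":0,"ry":0,"rz":0,"grip":0},{"x":-7,"y":-3,"z":0,"rx":0,"ry":0,"rz":0,"grip":0},{"x":-6,"y":-3,"z":0,"rx":0,"ry":0,"rz":0,"grip":0},{"x":0,"y":0,"z":0,"rx":0,"ry":0,"rz":0,"grip":0}]'
python3 - <<'E'
from h import *
from plant import optics,ctrl
s=ctrl.get_state();print(s["eef_pos"],s["contact_force"])
c=optics.read_camera('scene')['color'];cv2.imwrite("full5.png",c)
d=cv2.absdiff(c,C["scene"]["color"]).max(2)[195:245,180:210]
for i,r in enumerate(d): print(195+i,"".join("#" if v>50 else "." for v in r))
E
```

```text
time: 13.68
eef_pos: [0.4491, -0.0772, 0.1173]
tcp_rot: [0.0, 1.0, -0.0, 0.0]
contact_force: [1.4, 0.6, -0.4]
opening: 0.001
finger_force: 0.0
time: 14.52
eef_pos: [0.4968, -0.0933, 0.0867]
tcp_rot: [0.0, 1.0, -0.0, 0.001]
contact_force: [-0.1, -0.2, 0.6]
opening: 0.003
finger_force: 0.0
[ 0.49677705 -0.0932776   0.0867315 ] [-0.05787526 -0.16138013  0.58659841]
195 ........................######
196 .......................#######
197 .................#############
198 ................##############
199 ................##############
200 ................##############
201 ................##############
202 .................#############
203 .................#############
204 .................#############
205 .................#############
206 .................#############
207 .................#############
208 ..................############
209 ....................##########
210 ......................########
211 ........................######
212 ..........................####
213 ...........................###
214 ...........#######............
215 ..........##################.#

[... 314 characters left out ...]

225 ...................####.......
226 .......#.........######.......
227 .......#######..#######.......
228 ........#######.######.###....
229 .......########.######.#######
230 .......########.######.#######
231 .......#.#######.#.###.#######
232 .......##...............######
233 .......###.#####......#...#.##
234 ......#.########......#####...
235 ......##########......########
236 ......##########......########
237 ......#########.......########
238 ......#########.......########
239 .......########........#######
240 .......########........#######
241 ..............................
242 ..............................
243 ..............................
244 ..............................
```

The bar is moving, so I keep pushing.

```bash
python3 -m creep '[{"x":-7,"y":-3,"z":0,"rx":0,"ry":0,"rz":0,"grip":0},{"x":-7,"y":-3,"z":0,"rx":0,"ry":0,"rz":0,"grip":0},{"x":-7,"y":-3,"z":0,"rx":0,"ry":0,"rz":0,"grip":0},{"x":-6,"y":-2,"z":0,"rx":0,"ry":0,"rz":0,"grip":0},{"x":-6,"y":-1,"z":0,"rx":0,"ry":0,"rz":0,"grip":0},{"x":-6,"y":-1,"z":0,"rx":0,"ry":0,"rz":0,"grip":0},{"x":-5,"y":-1,"z":0,"rx":0,"ry":0,"rz":0,"grip":0},{"x":-4,"y":-1,"z":0,"rx":0,"ry":0,"rz":0,"grip":0},{"x":-3,"y":0,"z":0,"rx":0,"ry":0,"rz":0,"grip":0},{"x":0,"y":0,"z":0,"rx":0,"ry":0,"rz":0,"grip":0}]'
python3 -m creep '[{"x":-1,"y":0,"z":0,"rx":0,"ry":0,"rz":0,"grip":0},{"x":-1,"y":0,"z":0,"rx":0,"ry":0,"rz":0,"grip":0},{"x":-1,"y":0,"z":0,"rx":0,"ry":0,"rz":0,"grip":0},{"x":-1,"y":0,"z":0,"rx":0,"ry":0,"rz":0,"grip":0},{"x":-1,"y":0,"z":0,"rx":0,"ry":0,"rz":0,"grip":0},{"x":0,"y":0,"z":0,"rx":0,"ry":0,"rz":0,"grip":0},{"x":0,"y":0,"z":0,"rx":0,"ry":0,"rz":0,"grip":0},{"x":0,"y":0,"z":0,"rx":0,"ry":0,"rz":0,"grip":0},{"x":0,"y":0,"z":0,"rx":0,"ry":0,"rz":0,"grip":0},{"x":0,"y":0,"z":0,"rx":0,"ry":0,"rz":0,"grip":0}]'
```

```text
time: 15.4
eef_pos: [0.5471, -0.108, 0.0864]
tcp_rot: [0.0, 1.0, -0.0, 0.001]
contact_force: [-0.3, -0.7, -0.9]
opening: 0.002
finger_force: 0.0
time: 16.23
eef_pos: [0.5514, -0.1078, 0.0864]
tcp_rot: [0.001, 1.0, -0.0, 0.0]
contact_force: [-0.7, 0.1, 1.2]
opening: -0.002
finger_force: 0.1
```

```bash
python3 -m creep '[{"x":-2,"y":0,"z":0,"rx":0,"ry":0,"rz":0,"grip":0},{"x":-2,"y":0,"z":0,"rx":0,"ry":0,"rz":0,"grip":0},{"x":-1,"y":0,"z":0,"rx":0,"ry":0,"rz":0,"grip":0},{"x":-1,"y":0,"z":0,"rx":0,"ry":0,"rz":0,"grip":0},{"x":0,"y":0,"z":0,"rx":0,"ry":0,"rz":0,"grip":0},{"x":0,"y":0,"z":0,"rx":0,"ry":0,"rz":0,"grip":0},{"x":0,"y":0,"z":0,"rx":0,"ry":0,"rz":0,"grip":0},{"x":0,"y":0,"z":0,"rx":0,"ry":0,"rz":0,"grip":0},{"x":0,"y":0,"z":0,"rx":0,"ry":0,"rz":0,"grip":0},{"x":0,"y":0,"z":0,"rx":0,"ry":0,"rz":0,"grip":0}]'
```

```text
time: 17.07
eef_pos: [0.5574, -0.1079, 0.0864]
tcp_rot: [0.001, 1.0, -0.0, 0.0]
contact_force: [-0.3, 0.2, 0.2]
opening: -0.0
finger_force: 0.1
```

```bash
python3 -m creep '[{"x":-1,"y":0,"z":0,"rx":0,"ry":0,"rz":0,"grip":0},{"x":-1,"y":0,"z":0,"rx":0,"ry":0,"rz":0,"grip":0},{"x":-1,"y":0,"z":0,"rx":0,"ry":0,"rz":0,"grip":0},{"x":-1,"y":0,"z":0,"rx":0,"ry":0,"rz":0,"grip":0},{"x":0,"y":0,"z":0,"rx":0,"ry":0,"rz":0,"grip":0},{"x":0,"y":0,"z":0,"rx":0,"ry":0,"rz":0,"grip":0},{"x":0,"y":0,"z":0,"rx":0,"ry":0,"rz":0,"grip":0},{"x":0,"y":0,"z":0,"rx":0,"ry":0,"rz":0,"grip":0},{"x":0,"y":0,"z":0,"rx":0,"ry":0,"rz":0,"grip":0},{"x":0,"y":0,"z":0,"rx":0,"ry":0,"rz":0,"grip":0}]'
```

```text
time: 17.9
eef_pos: [0.5614, -0.1078, 0.0864]
tcp_rot: [0.001, 1.0, -0.0, 0.0]
contact_force: [-0.4, -0.1, 0.1]
opening: 0.0
finger_force: 0.1
```

```bash
python3 -m creep '[{"x":-1,"y":0,"z":0,"rx":0,"ry":0,"rz":0,"grip":0},{"x":-1,"y":0,"z":0,"rx":0,"ry":0,"rz":0,"grip":0},{"x":-1,"y":0,"z":0,"rx":0,"ry":0,"rz":0,"grip":0},{"x":-1,"y":0,"z":0,"rx":0,"ry":0,"rz":0,"grip":0},{"x":0,"y":0,"z":0,"rx":0,"ry":0,"rz":0,"grip":0},{"x":0,"y":0,"z":0,"rx":0,"ry":0,"rz":0,"grip":0},{"x":0,"y":0,"z":0,"rx":0,"ry":0,"rz":0,"grip":0},{"x":0,"y":0,"z":0,"rx":0,"ry":0,"rz":0,"grip":0},{"x":0,"y":0,"z":0,"rx":0,"ry":0,"rz":0,"grip":0},{"x":0,"y":0,"z":0,"rx":0,"ry":0,"rz":0,"grip":0}]'
python3 - <<'E'
from h import *
from plant import optics,ctrl
c=optics.read_camera('scene')['color'];cv2.imwrite("full6.png",c)
p=np.load("p.npy")
B=[(-.018,-.208,.132),(.018,-.208,.132),(.018,-.115,.132),(.018,-.06,.132),(.018,-.03,.132)]
o=np.array([160,190])
im=cv2.resize(c[190:340,160:330],None,fx=4,fy=4,interpolation=cv2.INTER_CUBIC)
for a,col in((0,(0,255,0)),(.1,(0,0,255))):
    P=W(p,[(x*np.cos(a)+y*np.sin(a),.09-x*np.sin(a)+y*np.cos(a),z) for x,y,z in B])
    for q in((proj("scene",P)-o+.4)*4).astype(int): cv2.circle(im,tuple(int(v) for v in q),3,col,-1)
cv2.imwrite("pics/s6.png",im)
E
```

```text
time: 18.73
eef_pos: [0.563, -0.1076, 0.0861]
tcp_rot: [0.0, 1.0, 0.0, -0.003]
contact_force: [-7.6, 0.6, 3.9]
opening: -0.001
finger_force: 3.6
```

View pics/s6.png

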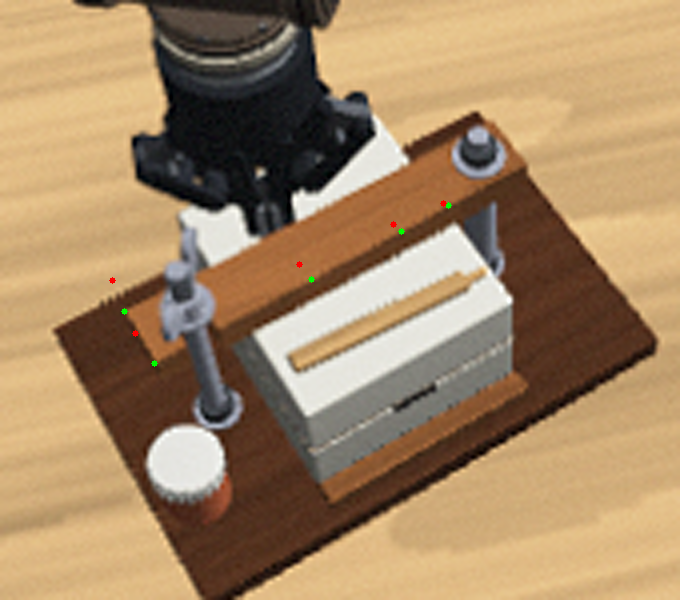

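The bar is home: its edge matches the green a=0 dots at (154,363) and (311,279), and the stop pushes back with 7.6 N. The wings are at about (188,240) and (172,320), so q is about 0.6. I'll back off, rise, place the fingertip behind the robot-side wing, and tabulate the orbit.

```bash
python3 -m creep '[{"x":8,"y":0,"z":0,"rx":0,"ry":0,"rz":0,"grip":0},{"x":12,"y":0,"z":0,"rx":0,"ry":0,"rz":0,"grip":0},{"x":0,"y":0,"z":-25,"rx":0,"ry":0,"rz":0,"grip":0},{"x":0,"y":0,"z":-25,"rx":0,"ry":0,"rz":0,"grip":0},{"x":0,"y":0,"z":-25,"rx":0,"ry":0,"rz":0,"grip":0},{"x":-22,"y":-35,"z":0,"rx":0,"ry":0,"rz":0,"grip":0},{"x":-20,"y":-34,"z":0,"rx":0,"ry":0,"rz":0,"grip":0},{"x":0,"y":0,"z":0,"rx":0,"ry":0,"rz":0,"grip":0},{"x":0,"y":0,"z":0,"rx":0,"ry":0,"rz":0,"grip":0},{"x":0,"y":0,"z":0,"rx":0,"ry":0,"rz":0,"grip":0}]'
python3 - <<'E'
import numpy as np
n=np.array([.6126,-.1587]);R=31
th=np.radians(215-15*np.arange(0,36));P=np.c_[-np.cos(th),np.sin(th)]*R
Q=P.round();print("start",n+[ -P[0][0]/1e3,P[0][1]/1e3])
for k,d in enumerate(np.diff(Q,axis=0).astype(int)): print(215-15*(k+1),d, end=";")
E
```

```text
time: 19.62
eef_pos: [0.587, -0.1766, 0.1608]
tcp_rot: [0.001, 1.0, 0.0, -0.0]
contact_force: [-0.6, 0.2, 0.5]
opening: 0.0
finger_force: 0.0
start [ 0.58720629 -0.17648087]
200 [4 7];185 [2 8];170 [0 8];155 [-3  8];140 [-4  7];125 [-6  5];110 [-7  4];95 [-8  2];80 [-8  0];65 [-8 -3];50 [-7 -4];35 [-5 -6];20 [-4 -7];5 [-2 -8];-10 [ 0 -8];-25 [ 3 -8];-40 [ 4 -7];-55 [ 6 -5];-70 [ 7 -4];-85 [ 8 -2];-100 [8 0];-115 [8 3];-130 [7 4];-145 [5 6];-160 [4 7];-175 [2 8];-190 [0 8];-205 [-3  8];-220 [-4  7];-235 [-6  5];-250 [-7  4];-265 [-8  2];-280 [-8  0];-295 [-8 -3];-310 [-7 -4];
```

```bash
python3 -m creep '[{"x":0,"y":0,"z":10,"rx":0,"ry":0,"rz":0,"grip":0},{"x":0,"y":0,"z":10,"rx":0,"ry":0,"rz":0,"grip":0},{"x":0,"y":0,"z":5,"rx":0,"ry":0,"rz":0,"grip":0},{"x":0,"y":0,"z":5,"rx":0,"ry":0,"rz":0,"grip":0},{"x":0,"y":0,"z":5,"rx":0,"ry":0,"rz":0,"grip":0},{"x":4,"y":7,"z":0,"rx":0,"ry":0,"rz":0,"grip":0},{"x":2,"y":8,"z":0,"rx":0,"ry":0,"rz":0,"grip":0},{"x":0,"y":8,"z":0,"rx":0,"ry":0,"rz":0,"grip":0},{"x":-3,"y":8,"z":0,"rx":0,"ry":0,"rz":0,"grip":0},{"x":-4,"y":7,"z":0,"rx":0,"ry":0,"rz":0,"grip":0}]'
python3 - <<'E'
from h import *
from plant import optics,ctrl
c=optics.read_camera('scene')['color']
im=cv2.resize(c[200:300,150:280],None,fx=6,fy=6,interpolation=cv2.INTER_CUBIC)
cv2.imwrite("pics/s7.png",im);print(ctrl.get_state()["contact_force"])
E
```

```text
time: 20.45
eef_pos: [0.5884, -0.1379, 0.1269]
tcp_rot: [0.0, 1.0, -0.0, 0.0]
contact_force: [-0.3, -0.5, -0.0]
opening: -0.001
finger_force: 0.5
[ 0.24372868 -0.22785903 -0.07102592]
```

View pics/s7.png

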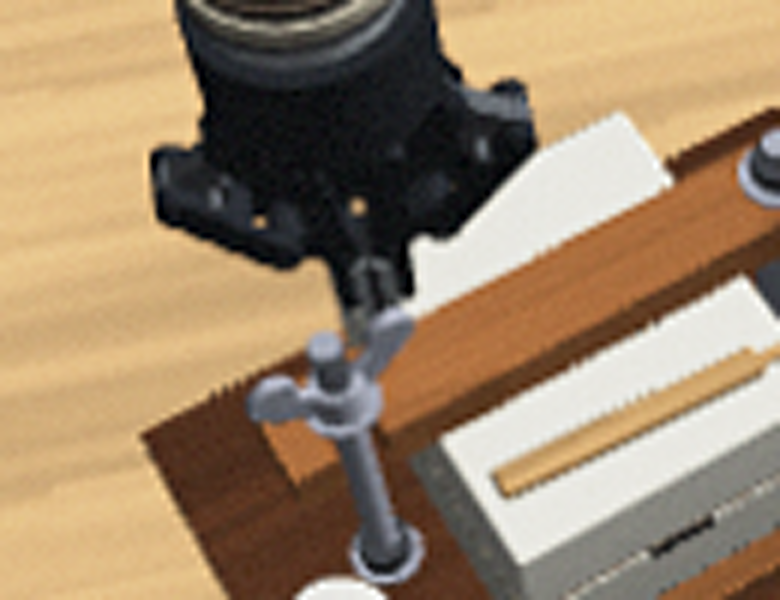

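The fingertip is behind the wing at (390,330) and has turned it to about q = 1.3; the other wing is at (270,400). I carry on round the orbit.

```bash
python3 -m creep '[{"x":-6,"y":5,"z":0,"rx":0,"ry":0,"rz":0,"grip":0},{"x":-7,"y":4,"z":0,"rx":0,"ry":0,"rz":0,"grip":0},{"x":-8,"y":2,"z":0,"rx":0,"ry":0,"rz":0,"grip":0},{"x":-8,"y":0,"z":0,"rx":0,"ry":0,"rz":0,"grip":0},{"x":-8,"y":-3,"z":0,"rx":0,"ry":0,"rz":0,"grip":0},{"x":-7,"y":-4,"z":0,"rx":0,"ry":0,"rz":0,"grip":0},{"x":-5,"y":-6,"z":0,"rx":0,"ry":0,"rz":0,"grip":0},{"x":-4,"y":-7,"z":0,"rx":0,"ry":0,"rz":0,"grip":0},{"x":-2,"y":-8,"z":0,"rx":0,"ry":0,"rz":0,"grip":0},{"x":0,"y":-8,"z":0,"rx":0,"ry":0,"rz":0,"grip":0}]'
cat > nut.py <<'E'
# score wing angle: nut silhouette model vs background-bar gray mask, both cameras
from h import *
from plant import optics,ctrl
p=np.load("p.npy")
def wingmask(n,q,z0):
    m=np.zeros((420,560),np.uint8)
    for s in(1,-1):
        P=[(s*r*np.cos(q),-.09-s*r*np.sin(q),z) for r in(.0135,.0325) for z in(z0+.0165,z0+.0355)]
        h=cv2.convexHull((proj(n,W(p,P))*16).astype(np.int32)); cv2.fillConvexPoly(m,h,255,cv2.LINE_8,4)
    return m>0
def greyness(n):
    c=optics.read_camera(n)["color"].astype(int)
    b,g,r=c[...,0],c[...,1],c[...,2]
    return ((abs(b-r)<60)&(b>=r-5)&(b>70)&(b<200)).astype(float)
def est():
    G={n:greyness(n) for n in("scene",)};S=[]
    for q in np.arange(0,np.pi,.05):
        S.append((sum((G[n][wingmask(n,q,.133)]-.5).sum() for n in G),round(q,2)))
    s=ctrl.get_state();print(s["time"],s["eef_pos"].round(4),s["contact_force"].round(1));print(sorted(S)[::-1][:6])
if __name__=="__main__":est()
E
python3 nut.py
```

```text
time: 21.33
eef_pos: [0.644, -0.165, 0.1264]
tcp_rot: [0.001, 1.0, -0.0, 0.001]
contact_force: [0.6, 1.1, 0.5]
opening: 0.003
finger_force: 0.4
21.3833 [ 0.6437 -0.1667  0.1265] [ 0.8 -1.1 -0.2]
[(np.float64(-8.5), np.float64(0.1)), (np.float64(-8.5), np.float64(0.05)), (np.float64(-11.5), np.float64(0.45)), (np.float64(-11.5), np.float64(0.0)), (np.float64(-14.0), np.float64(0.35)), (np.float64(-14.0), np.float64(0.25))]
```

```bash
python3 -m creep '[{"x":3,"y":-8,"z":0,"rx":0,"ry":0,"rz":0,"grip":0},{"x":4,"y":-7,"z":0,"rx":0,"ry":0,"rz":0,"grip":0},{"x":6,"y":-5,"z":0,"rx":0,"ry":0,"rz":0,"grip":0},{"x":7,"y":-4,"z":0,"rx":0,"ry":0,"rz":0,"grip":0},{"x":8,"y":-2,"z":0,"rx":0,"ry":0,"rz":0,"grip":0},{"x":8,"y":0,"z":0,"rx":0,"ry":0,"rz":0,"grip":0},{"x":8,"y":3,"z":0,"rx":0,"ry":0,"rz":0,"grip":0},{"x":7,"y":4,"z":0,"rx":0,"ry":0,"rz":0,"grip":0},{"x":5,"y":6,"z":0,"rx":0,"ry":0,"rz":0,"grip":0},{"x":4,"y":7,"z":0,"rx":0,"ry":0,"rz":0,"grip":0}]'
python3 -m creep '[{"x":2,"y":8,"z":0,"rx":0,"ry":0,"rz":0,"grip":0},{"x":0,"y":8,"z":0,"rx":0,"ry":0,"rz":0,"grip":0},{"x":-3,"y":8,"z":0,"rx":0,"ry":0,"rz":0,"grip":0},{"x":-4,"y":7,"z":0,"rx":0,"ry":0,"rz":0,"grip":0},{"x":0,"y":0,"z":0,"rx":0,"ry":0,"rz":0,"grip":0},{"x":0,"y":0,"z":0,"rx":0,"ry":0,"rz":0,"grip":0},{"x":0,"y":0,"z":0,"rx":0,"ry":0,"rz":0,"grip":0},{"x":0,"y":0,"z":0,"rx":0,"ry":0,"rz":0,"grip":0},{"x":0,"y":0,"z":0,"rx":0,"ry":0,"rz":0,"grip":0},{"x":0,"y":0,"z":0,"rx":0,"ry":0,"rz":0,"grip":0}]'
python3 - <<'E'
from h import *
from plant import optics
c=optics.read_camera('scene')['color'];cv2.imwrite("full8.png",c)
p=np.load("p.npy");n=proj("scene",W(p,[(0,-.09,.15)]))[0];print(n)
x0,y0=int(n[0])-20,int(n[1])-22
hsv=cv2.cvtColor(c,cv2.COLOR_BGR2HSV)[y0:y0+40,x0:x0+42]
for i,r in enumerate(hsv): print(y0+i,"".join("#" if v<60 else "o" if s<90 else "." for h,s,v in r))
print(x0)
for q in np.arange(0,3.2,.3):
    print(round(q,1),proj("scene",W(p,[(s*.026*np.cos(q),-.09-s*.026*np.sin(q),.16) for s in(1,-1)])).round().astype(int).tolist())
E
```

```text
time: 22.22
eef_pos: [0.5825, -0.1695, 0.1265]
tcp_rot: [0.001, 1.0, -0.0, 0.0]
contact_force: [0.8, -1.7, 0.9]
opening: 0.003
finger_force: 0.7
time: 23.05
eef_pos: [0.5882, -0.1391, 0.1263]
tcp_rot: [0.001, 1.0, 0.0, -0.0]
contact_force: [0.7, 0.5, 0.1]
opening: -0.002
finger_force: 0.0
[205.08435497 263.2295744 ]
241 ..##############################oooooooooo
242 .....###########################oooooooooo
243 .......########....#####oooo#####ooooooooo
244 ..........####......###ooooooo###ooooooooo
245 ....................###oo##ooo###ooooooooo
246 ....................####o###oo###ooooooooo
247 ....................o###oo##oo###ooooooooo
248 .....................###oo##oo###ooooooooo
249 .....................###oo##oooooooooooooo
250 ......................###oo##ooooooooooo..
251 ......................##ooo##ooooooooo....
252 ......................ooooo##ooooooo......
253 ......................oooooooooooo........
254 ......................oooooooooooo........
255 .................oooo..ooooooooooo........
256 ................oooooo.ooooooooooo........
257 ................oooooooooo
[... 720 characters left out ...]
o
273 ....................ooooooo...........oooo
274 .....................#oooooo........oooooo
275 ......................oooooo......oooooooo
276 ......................oooooo.....ooooooooo
277 ......................oooooo.....ooooooooo
278 .......................oooooo.....oooooooo
279 .......................oooooo......ooooooo
280 .......................oooooo......ooooooo
185
0.0 [[210, 270], [199, 252]]
0.3 [[206, 272], [202, 250]]
0.6 [[203, 272], [206, 250]]
0.9 [[199, 271], [210, 250]]
1.2 [[196, 270], [213, 252]]
1.5 [[193, 267], [215, 254]]
1.8 [[192, 264], [217, 257]]
2.1 [[192, 261], [217, 260]]
2.4 [[193, 258], [216, 264]]
2.7 [[194, 255], [214, 267]]
3.0 [[197, 252], [212, 269]]
```

The nut is on track: the wing tips at (193,267) and (215,255) give q of about 1.5 + 2π = 7.8. I finish gently from here.

```bash
python3 -m creep '[{"x":-3,"y":3,"z":0,"rx":0,"ry":0,"rz":0,"grip":0},{"x":-3,"y":2,"z":0,"rx":0,"ry":0,"rz":0,"grip":0},{"x":-4,"y":2,"z":0,"rx":0,"ry":0,"rz":0,"grip":0},{"x":-3,"y":2,"z":0,"rx":0,"ry":0,"rz":0,"grip":0},{"x":-4,"y":1,"z":0,"rx":0,"ry":0,"rz":0,"grip":0},{"x":-4,"y":1,"z":0,"rx":0,"ry":0,"rz":0,"grip":0},{"x":-2,"y":0,"z":0,"rx":0,"ry":0,"rz":0,"grip":0},{"x":-2,"y":0,"z":0,"rx":0,"ry":0,"rz":0,"grip":0},{"x":0,"y":0,"z":0,"rx":0,"ry":0,"rz":0,"grip":0},{"x":0,"y":0,"z":0,"rx":0,"ry":0,"rz":0,"grip":0}]'
python3 -m creep '[{"x":-1,"y":0,"z":0,"rx":0,"ry":0,"rz":0,"grip":0},{"x":-1,"y":0,"z":0,"rx":0,"ry":0,"rz":0,"grip":0},{"x":-1,"y":0,"z":0,"rx":0,"ry":0,"rz":0,"grip":0},{"x":0,"y":0,"z":0,"rx":0,"ry":0,"rz":0,"grip":0},{"x":0,"y":0,"z":0,"rx":0,"ry":0,"rz":0,"grip":0},{"x":0,"y":0,"z":0,"rx":0,"ry":0,"rz":0,"grip":0},{"x":0,"y":0,"z":0,"rx":0,"ry":0,"rz":0,"grip":0},{"x":0,"y":0,"z":0,"rx":0,"ry":0,"rz":0,"grip":0},{"x":0,"y":0,"z":0,"rx":0,"ry":0,"rz":0,"grip":0},{"x":0,"y":0,"z":0,"rx":0,"ry":0,"rz":0,"grip":0}]'
```

```text
time: 23.93
eef_pos: [0.6136, -0.1277, 0.1263]
tcp_rot: [0.001, 1.0, 0.0, 0.0]
contact_force: [-0.0, -0.1, 0.7]
opening: -0.001
finger_force: 0.1
time: 24.77
eef_pos: [0.6162, -0.1278, 0.1263]
tcp_rot: [0.0, 1.0, -0.0, 0.0]
contact_force: [-1.8, 0.1, 0.1]
opening: 0.001
finger_force: 0.4
```

```bash
python3 -m creep '[{"x":-1,"y":0,"z":0,"rx":0,"ry":0,"rz":0,"grip":0},{"x":-1,"y":-1,"z":0,"rx":0,"ry":0,"rz":0,"grip":0},{"x":-1,"y":0,"z":0,"rx":0,"ry":0,"rz":0,"grip":0},{"x":0,"y":0,"z":0,"rx":0,"ry":0,"rz":0,"grip":0},{"x":0,"y":0,"z":0,"rx":0,"ry":0,"rz":0,"grip":0},{"x":0,"y":0,"z":0,"rx":0,"ry":0,"rz":0,"grip":0},{"x":0,"y":0,"z":0,"rx":0,"ry":0,"rz":0,"grip":0},{"x":0,"y":0,"z":0,"rx":0,"ry":0,"rz":0,"grip":0},{"x":0,"y":0,"z":0,"rx":0,"ry":0,"rz":0,"grip":0},{"x":0,"y":0,"z":0,"rx":0,"ry":0,"rz":0,"grip":0}]'
```

```text
time: 25.6
eef_pos: [0.6193, -0.1289, 0.1264]
tcp_rot: [0.0, 1.0, -0.0, 0.0]
contact_force: [-0.5, -0.7, -0.4]
opening: 0.002
finger_force: 0.3
```

```bash
python3 -m creep '[{"x":-1,"y":0,"z":0,"rx":0,"ry":0,"rz":0,"grip":0},{"x":-1,"y":-1,"z":0,"rx":0,"ry":0,"rz":0,"grip":0},{"x":-1,"y":0,"z":0,"rx":0,"ry":0,"rz":0,"grip":0},{"x":0,"y":0,"z":0,"rx":0,"ry":0,"rz":0,"grip":0},{"x":0,"y":0,"z":0,"rx":0,"ry":0,"rz":0,"grip":0},{"x":0,"y":0,"z":0,"rx":0,"ry":0,"rz":0,"grip":0},{"x":0,"y":0,"z":0,"rx":0,"ry":0,"rz":0,"grip":0},{"x":0,"y":0,"z":0,"rx":0,"ry":0,"rz":0,"grip":0},{"x":0,"y":0,"z":0,"rx":0,"ry":0,"rz":0,"grip":0},{"x":0,"y":0,"z":0,"rx":0,"ry":0,"rz":0,"grip":0}]'
```

```text
time: 26.43
eef_pos: [0.6212, -0.1295, 0.1261]
tcp_rot: [0.0, 1.0, 0.0, -0.002]
contact_force: [-5.0, 1.6, 2.1]
opening: -0.004
finger_force: 2.4
```

```bash
python3 -m creep '[{"x":-1,"y":0,"z":0,"rx":0,"ry":0,"rz":0,"grip":0},{"x":0,"y":0,"z":0,"rx":0,"ry":0,"rz":0,"grip":0},{"x":0,"y":0,"z":0,"rx":0,"ry":0,"rz":0,"grip":0},{"x":0,"y":0,"z":0,"rx":0,"ry":0,"rz":0,"grip":0},{"x":0,"y":0,"z":0,"rx":0,"ry":0,"rz":0,"grip":0},{"x":0,"y":0,"z":0,"rx":0,"ry":0,"rz":0,"grip":0},{"x":0,"y":0,"z":0,"rx":0,"ry":0,"rz":0,"grip":0},{"x":0,"y":0,"z":0,"rx":0,"ry":0,"rz":0,"grip":0},{"x":0,"y":0,"z":0,"rx":0,"ry":0,"rz":0,"grip":0},{"x":0,"y":0,"z":0,"rx":0,"ry":0,"rz":0,"grip":0}]'
```

```text
time: 27.27
eef_pos: [0.6214, -0.1294, 0.1259]
tcp_rot: [0.0, 1.0, 0.001, -0.003]
contact_force: [-6.7, 1.8, 2.1]
opening: -0.002
finger_force: 3.1
```

```bash
python3 -m creep '[{"x":4,"y":0,"z":0,"rx":0,"ry":0,"rz":0,"grip":0},{"x":5,"y":1,"z":0,"rx":0,"ry":0,"rz":0,"grip":0},{"x":0,"y":0,"z":-20,"rx":0,"ry":0,"rz":0,"grip":0},{"x":0,"y":0,"z":-35,"rx":0,"ry":0,"rz":0,"grip":0},{"x":0,"y":0,"z":-35,"rx":0,"ry":0,"rz":0,"grip":0},{"x":30,"y":20,"z":0,"rx":0,"ry":0,"rz":0,"grip":0},{"x":30,"y":20,"z":0,"rx":0,"ry":0,"rz":0,"grip":0},{"x":30,"y":20,"z":0,"rx":0,"ry":0,"rz":0,"grip":0},{"x":0,"y":0,"z":0,"rx":0,"ry":0,"rz":0,"grip":0},{"x":0,"y":0,"z":0,"rx":0,"ry":0,"rz":0,"grip":0}]'
python3 - <<'E'
from h import *
from plant import optics
c=optics.read_camera('scene')['color'];cv2.imwrite("full9.png",c)
p=np.load("p.npy");n=proj("scene",W(p,[(0,-.09,.15)]))[0]
x0,y0=int(n[0])-20,int(n[1])-22
hsv=cv2.cvtColor(c,cv2.COLOR_BGR2HSV)[y0:y0+36,x0:x0+42]
for i,r in enumerate(hsv): print(y0+i,"".join("#" if v<60 else "o" if s<90 else "." for h,s,v in r))
print(x0)
for q in(8.4,8.6,8.7,8.8,9.0,9.2): print(q,proj("scene",W(p,[(s*.026*np.cos(q),-.09-s*.026*np.sin(q),.16) for s in(1,-1)])).round(1).tolist())
E
```

```text
time: 28.1
eef_pos: [0.5234, -0.068, 0.2163]
tcp_rot: [-0.0, 1.0, -0.0, 0.001]
contact_force: [0.1, 0.2, 0.6]
opening: 0.005
finger_force: 0.0
241 ......................oooooooooooooooooooo
242 ....................oooooooooooooooooooooo
243 ...................ooooooooooooooooooooooo
244 ...................ooooooooooooooooooooooo
245 ....................oooooooooooooooooooooo
246 ....................oooooooooooooooooooooo
247 ....................oooooooooooooooooooooo
248 .....................ooooooooooooooooooooo
249 .....................ooooooooooooooooooooo
250 .....................ooooooooooooooooooo..
251 .....................ooooooooooooooooo....
252 .........ooo..........oooooooooooooo......
253 ........ooooo.........oooooooooooo........
254 ........oooooo........ooooooooooo.........
255 ........ooooooo..oooo..oooooooo...........
256 .........o#ooooooooooo.oooooo.............
257 ..........o#ooooooooooooo.................
258 ...........o#oooooooooo...................
259 ...........ooooooooooo....................
260 ............o#oooooooooo..................
261 .............
[... 260 characters left out ...]
....
267 ...............ooooooooooo##ooooo.........
268 ...............oo#ooooooo#oo##ooo.........
269 ...............ooo##ooooooooooooo.........
270 ................ooo#oooooooo..oo..........
271 ................oooooooooooo.............o
272 .................oooooooooo............ooo
273 ...................oooooooo...........oooo
274 .....................#oooooo........oooooo
275 ......................oooooo......oooooooo
276 ......................#ooooo.....ooooooooo
185
8.4 [[191.7, 261.0], [217.0, 260.5]]
8.6 [[192.2, 258.8], [216.6, 262.7]]
8.7 [[192.7, 257.7], [216.2, 263.8]]
8.8 [[193.2, 256.7], [215.7, 264.9]]
9.0 [[194.6, 254.8], [214.3, 266.9]]
9.2 [[196.4, 253.1], [212.5, 268.6]]
```

The wing tips at (195,254) and (214,267) match q of about 9.0, and the arm is clear of everything.

```bash
python3 -c "
from plant import sign_off
print(sign_off())"
```

```text
the job is handed in; nothing more can be done
None
```

I handed the job in at about 28 s: the bar is home against its stop, the wing nut is turned down to its stop (q about 9.0 rad), and the arm is clear; I don't have the judge's result.

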